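# Find the loose clamp bolt and hold its cap open

## Robot

A 6-joint arm with a two-finger parallel gripper is mounted at the origin on the work surface. World frame = base frame: x ahead of the robot, y to its left, z up, the work surface at z = 0. Lengths are in m, angles in rad, forces in N, time in s.
With the tool pointing down it reaches from about 0.3 to 0.85 m from the base axis. Payload 5.4 kg.
Tool frame: the origin (TCP) lies between the finger pads; the fingertips stand 19 mm ahead of it and the grasp point (between the pads) is the TCP; z points along the fingers, y is the line along which they close (so a half turn about z gives the same grasp; the last joint's range is limited). The gripper opens to 85 mm and grips with 20 to 120 N. Pads are 22 mm wide; open, the fingers measure 114 mm over their backs; the gripper's body (76 mm by 85 mm) begins 54 mm behind the grasp point. The pads swing forward as they close: fully open they stand 13 mm farther back than shut.
Start: joints at [-1.502, 0.158, 1.597, -0, 1.386, -0.21], TCP at [0.158, -0.553, 0.25] pointing down, gripper open.
Joint ranges: [-2.91, 2.91], [-0.94, 2.29], [0.18, 2.7], [-1.29, 4.43], [0.17, 2.64], [-3, 3]. Speed limits (rad/s): [2.57, 2.57, 3.14, 3.14, 3.14, 3.14].

## Interface

Orientations are given as a rotation vector (axis times angle).
In Python, from rig import bot gives the robot as it stands.
- The arm moves only by the shell command python3 -m handwheel 'ROWS' [FORCE]. ROWS is JSON, a list of rows, each an object of numbers: "claw": the gripper's target within -1 to 1 (shut at 1, half-way at 0, fully open at -1); "x", "y", "z": the shift along the tool's x, y, z in m; "rx", "ry", "rz": the turn, a rotation vector about the tool's x, y, z in degrees. In form: [{"claw": .., "x": .., "y": .., "z": .., "rx": .., "ry": .., "rz": ..}, ...]. A call has 1 to 20 rows; each row is the pose to reach, as a shift and turn from the pose commanded when the call began, along the tool's axes at that moment; what a row does not reach only later rows make up. A row lasts 1/8 s, in which the tool goes at most 62.5 mm and 10.7 degrees, less where a joint would pass 70% of its speed; a pose out of reach is approached as far as the arm can. A call with a gripper value outside its range is refused whole. The fingers move at their own pace and stop on an object; FORCE is the grip in N (left out, the last holds). Time passes only in rows, so rows that repeat a pose let the fingers close. It gives the time, the measured TCP pose, the force, the opening and the grip force at its end, in the units of the state.
- bot.get_state(): the state, without advancing time (a new reading comes with each control period).
- bot.camera(name): name is "scene" or "side" or "wrist"; returns a dict with "color" (400x640x3 uint8, blue, green, red), "range_z" (400x640 float32, m along the optical axis (not along the pixel's ray), 0 where there is no reading), "camera_matrix" (3x3 intrinsics, pixels), "k1" (the pictures are not rectified: a ray, as slopes to the right and down, at radius r is drawn at 1 + k1 r^2 times it, then the intrinsics apply), "pose" (4x4, takes a point from camera to world coordinates); the wrist camera has in their place "mount" (4x4, takes a point from camera to tool coordinates, whose origin is the TCP and whose axes are the flange's). Camera axes: x right, y up, looking along -z (the intrinsics and any distortion apply to the point x, -y, -z); pixel columns grow to the right and rows downward; lengths in m; the calibration is good to about 2 mm. A picture is of the moment at which its call begins: read the wrist's pose just before it.
- bot.job_done(): hands the job in; it is judged then, once.
The state is a dict: "t": time; "joint_positions": joint angles; "qvel": joint speeds; "joint_efforts": joint torques, N m; "ee_pos": TCP position; "tcp_rot": TCP orientation; "force": force on the tool from outside, world axes, zero at the start; "torque": the same for the moment, N m; "finger_gap": opening from 0.0 (shut) to 1.0 (fully open); "grip_force": force on a finger pad.
Only numpy, scipy, OpenCV 4.12 (cv2) and the standard library are available. Lean on these libraries where they do the work, as an engineer would, in place of code of your own. Each camera call takes 0.05 s, during which the arm holds its last target. There are 200 camera calls.

## Task

Take the spatter guard off the tube clamp and stand it on edge in a free slot of the wooden rack, then tap the three bolts from above one after another, from the robot's left to its right, to find the loose one that gives. Pinch the lifting lug of the loose bolt's cap, raise the cap at least 30 degrees and finish while holding it open, with the other two caps shut. Leave everything else on the bench where it is.

Things in the scene. Friction and masses are not known exactly. Their poses are not given: they have to be found in the camera images.
- block: Fixed tube clamp, origin on the bench; x away from robot, y to its left (turned by its yaw). Flange x -122..120, y +-135 mm. Housing top z 37. Stations at y 80 (left), 0, -80: each a hinged cap over a 28 mm tube, with its bolt at the far end (x 50). Guard leans on 2 posts, 8 mm thick, 89 high, at x 43, y +-40. A tight bolt is solid and locks its cap (under 0.05 rad); one, unseen, is loose, its cap free.
- guard_center (a point): Centre of the loose plywood guard, 160 (own y) x 150 (own z) x 8 mm (own x), about 0.25 kg. It leans over the bolts, 30 degrees from vertical: lower edge on the flange behind a 12 mm lip on the far side, top edge towards the robot. Own z: up the slope to the top edge; own x: upper face's normal, up and away from the robot. Its top 40 mm is clear of the posts. In the rack its centre is 83 mm high.
- rack: Fixed wooden rack, origin on the bench under its middle, 150 (x) x 130 mm (y); x roughly away from the robot. Slats 18 mm thick, tops at z 38; four slots along y, 14 mm wide, 30 deep, floor z 8 mm, open-ended, at x -48, -16, 16, 48 mm. Slots -48 and 16 hold small boards; -16 and 48 are free.
- bolt_left_top (a point): Centre of the top of the left bolt's plain steel head: 22 mm across, top at 55 mm above the bench and 18 mm above the housing, 50 mm beyond the block's origin.
- bolt_left (a joint): How far this bolt is pushed down, m. A tight bolt gives less than 1 mm; the loose one sinks 7 mm, needing about 1 N to start and 4 N at the stop, and springs back.
- lug_left (a point): Grip point in the upright lifting lug of the left cap: a steel block 14 mm wide (block y), 18 mm (block x), rising 35 mm above the cap's flat; this point is 13 mm below the lug's top; lug top at 83 mm above the bench with the cap shut. Free on both y sides.
- cap_left (a joint): Opening angle of this cap, rad, about a hinge axis parallel to the block's y at block x -85, z 44 mm (90 mm nearer the robot and 26 mm lower than the lug's grip point when shut): 0 shut, grows as the lug's side swings up and over towards the robot, stops at 1.2. Falls shut if let go. Cap 44 mm wide, 0.25 kg.
- bolt_middle_top (a point): Centre of the top of the middle bolt's plain steel head: 22 mm across, top at 55 mm above the bench and 18 mm above the housing, 50 mm beyond the block's origin.
- bolt_middle (a joint): How far this bolt is pushed down, m. A tight bolt gives less than 1 mm; the loose one sinks 7 mm, needing about 1 N to start and 4 N at the stop, and springs back.
- lug_middle (a point): Grip point in the upright lifting lug of the middle cap: a steel block 14 mm wide (block y), 18 mm (block x), rising 35 mm above the cap's flat; this point is 13 mm below the lug's top; lug top at 83 mm above the bench with the cap shut. Free on both y sides.
- cap_middle (a joint): Opening angle of this cap, rad, about a hinge axis parallel to the block's y at block x -85, z 44 mm (90 mm nearer the robot and 26 mm lower than the lug's grip point when shut): 0 shut, grows as the lug's side swings up and over towards the robot, stops at 1.2. Falls shut if let go. Cap 44 mm wide, 0.25 kg.
- bolt_right_top (a point): Centre of the top of the right bolt's plain steel head: 22 mm across, top at 55 mm above the bench and 18 mm above the housing, 50 mm beyond the block's origin.
- bolt_right (a joint): How far this bolt is pushed down, m. A tight bolt gives less than 1 mm; the loose one sinks 7 mm, needing about 1 N to start and 4 N at the stop, and springs back.
- lug_right (a point): Grip point in the upright lifting lug of the right cap: a steel block 14 mm wide (block y), 18 mm (block x), rising 35 mm above the cap's flat; this point is 13 mm below the lug's top; lug top at 83 mm above the bench with the cap shut. Free on both y sides.
- cap_right (a joint): Opening angle of this cap, rad, about a hinge axis parallel to the block's y at block x -85, z 44 mm (90 mm nearer the robot and 26 mm lower than the lug's grip point when shut): 0 shut, grows as the lug's side swings up and over towards the robot, stops at 1.2. Falls shut if let go. Cap 44 mm wide, 0.25 kg.
- offcut: Bystander: upright steel round-bar offcut, 38 mm across, 45 mm high.
- collar: Bystander: steel collar lying flat, 44 mm across, 18 mm high.
- jar: Bystander: closed glass jar, 56 mm across, 70 mm high.
- file_block: Bystander: wooden block 30 x 70 x 22 mm.
- hammer: Bystander: hammer lying on the bench.
- driver: Bystander: screwdriver lying on the bench.
- board_a: Bystander: small plywood board 120 mm wide, 85 mm high, 8 mm thick, standing in the rack's nearest slot (leave it there); origin at the middle of its lower edge.
- board_b: Bystander: small plywood board 110 mm wide, 75 mm high, 8 mm thick, standing in the rack's third slot counted from the robot (leave it there); origin at the middle of its lower edge.

How it is judged:
By the outcome, as a careful person would: the job done as asked, in the order asked, and still so for the second after the job is handed in, while the arm keeps its last pose, push and grip.
It also fails if it takes over 67 s, if anything falls off the work surface, if the arm or the gripper's body presses on something with over 40 N, if the wrist force passes 120 N, or if a joint passes its speed limit or range.

## Working session

There is one attempt and no reset: what is moved stays moved. The work goes in short steps, Python scripts to look and compute and a shell command to move; the robot and the scene stay as the last step left them, time stands still between calls to the robot, and variables do not carry over. Pictures are saved under pics/ and viewed, at most 11 in all, crops included, and the job is handed in when it is done.

```bash
ls; mkdir -p pics; python3 - <<'E'
from rig import bot
import cv2,numpy as np,pickle
s=bot.get_state();print({k:np.round(v,3) for k,v in s.items()})
d={}
for n in("scene","side"):
    d[n]=bot.camera(n);cv2.imwrite(f"pics/{n}0.png",d[n]["color"]);print(n,d[n]["camera_matrix"],d[n]["k1"],d[n]["pose"].round(3))
pickle.dump(d,open("d0.pkl","wb"))
E
```

```text
pics
{'t': np.float64(0.0), 'joint_positions': array([-1.502,  0.159,  1.598,  0.   ,  1.386, -0.21 ]), 'qvel': array([-0.   , -0.   ,  0.   ,  0.001,  0.001,  0.   ]), 'joint_efforts': array([ 0.0000e+00, -3.9601e+01, -3.3142e+01, -0.0000e+00,  8.0000e-03,
       -0.0000e+00]), 'ee_pos': array([ 0.158, -0.552,  0.249]), 'tcp_rot': array([-3.109, -0.436, -0.   ]), 'force': array([ 0.331, -0.31 ,  1.294]), 'torque': array([ 0.006, -0.017, -0.019]), 'grip_force': np.float64(0.0), 'finger_gap': np.float64(0.998)}
scene [[380.34499453   0.         317.48640776]
 [  0.         380.34499453 201.1565137 ]
 [  0.           0.           1.        ]] 0.02028857888352965 [[-0.878 -0.339  0.337  0.993]
 [ 0.478 -0.641  0.6    0.75 ]
 [ 0.012  0.689  0.725  0.993]
 [ 0.     0.     0.     1.   ]]
side [[463.51241639   0.         327.06152129]
 [  0.         463.51241639 203.22934806]
 [  0.           0.           1.        ]] -0.07959336392307123 [[ 0.823  0.356 -0.442 -0.09 ]
 [-0.567  0.509 -0.647 -1.026]
 [-0.005  0.784  0.621  1.047]
 [ 0.     0.     0.     1.   ]]
```

View pics/scene0.png

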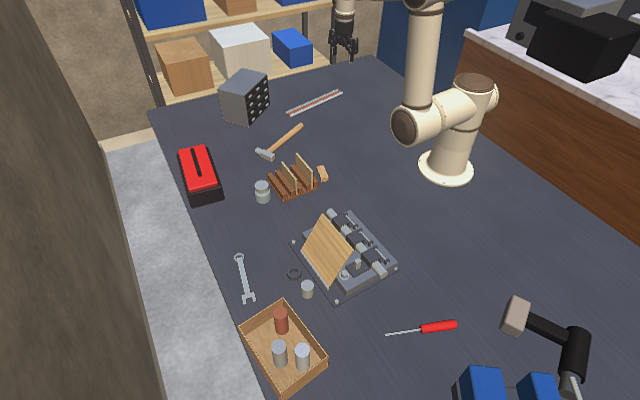

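View pics/side0.png

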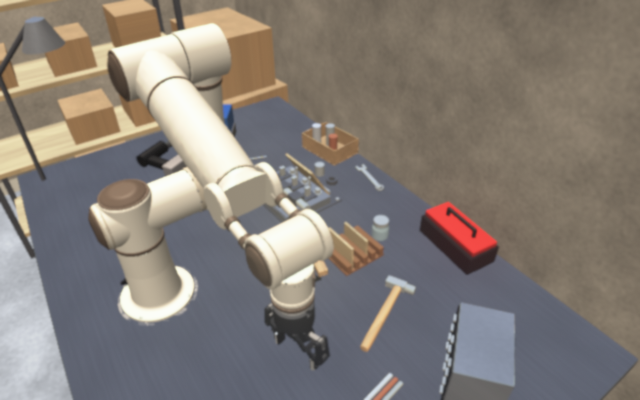

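The scene view shows the guard at about (328,250) on the clamp (350,255) and the rack at (297,178) with boards in it. The side view shows the same rack at (350,245). Next I back-project with the range data.

```bash
cat >h.py <<'E'
import numpy as np,cv2
from scipy.spatial.transform import Rotation as R
def rays(c,px=None):
    K=c["camera_matrix"]
    if px is None:
        u,v=np.meshgrid(np.arange(640),np.arange(400));px=np.stack([u,v],-1)
    px=np.asarray(px,float);d=(px-[K[0,2],K[1,2]])/[K[0,0],K[1,1]]
    s=d.copy()
    for _ in range(8): s=d/(1+c["k1"]*(s**2).sum(-1,keepdims=True))
    return np.concatenate([s*[1,-1],-np.ones(s.shape[:-1]+(1,))],-1)
def pose(c,st=None):
    if "pose" in c:return c["pose"]
    T=np.eye(4);T[:3,:3]=R.from_rotvec(st["tcp_rot"]).as_matrix();T[:3,3]=st["ee_pos"];return T@c["mount"]
def cloud(c,T):
    P=rays(c)*c["range_z"][...,None];return P@T[:3,:3].T+T[:3,3]
def onplane(c,T,px,z):
    d=rays(c,px)@T[:3,:3].T;o=T[:3,3];return o+d*((z-o[2])/d[...,2])[...,None]
E
python3 - <<'E'
from h import *
import pickle
d=pickle.load(open("d0.pkl","rb"));c=d["scene"];T=pose(c);P=cloud(c,T)
hsv=cv2.cvtColor(c["color"],cv2.COLOR_BGR2HSV)
for p in [(328,250),(300,205),(337,301),(395,270),(350,215),(297,185),(304,170)]:
    print(p,hsv[p[1],p[0]],P[p[1],p[0]].round(3))
m=cv2.inRange(hsv,(8,60,110),(28,255,255))
n,l,st,ce=cv2.connectedComponentsWithStats(m)
for i in range(1,n):
    if st[i,4]>60 and 150<st[i,1]<300: print(i,st[i],P[l==i].mean(0).round(3))
i=l[250,328];g=(l==i).astype(np.uint8);Q=P[cv2.erode(g,np.ones((3,3)))>0];Q=Q[Q[:,2]>0]
ctr=np.median(Q,0);n_=np.linalg.svd(Q-ctr)[2][2];print("plane",ctr,n_)
cn=cv2.findContours(g,0,1)[0][0]; r=cv2.approxPolyDP(cn,5,True)[:,0];print(r)
o=T[:3,3];dd=rays(c,r)@T[:3,:3].T;X=o+dd*(((ctr-o)@n_)/(dd@n_))[:,None];print(X.round(3),X.mean(0))
cv2.imwrite("pics/crop1.png",cv2.resize(c["color"][140:320,220:420],None,fx=3.3,fy=3.3,interpolation=cv2.INTER_CUBIC))
E
```

```text
(328, 250) [ 18 112 185] [0.637 0.184 0.081]
(300, 205) [120  27  96] [ 0.594 -0.087 -0.003]
(337, 301) [106  23 187] [0.675 0.308 0.01 ]
(395, 270) [165   5 108] [0.462 0.298 0.004]
(350, 215) [111  37 137] [0.482 0.065 0.036]
(297, 185) [ 14 114 127] [ 0.575 -0.148  0.035]
(304, 170) [ 17 105 126] [ 0.526 -0.186  0.057]
232 [ 267  153   52   50 1106] [ 0.575 -0.171  0.044]
233 [316 165  13  18 132] [ 0.452 -0.179  0.016]
246 [ 301  213   53   74 1995] [0.639 0.179 0.08 ]
249 [ 237  297   92  103 4432] [0.871 0.359 0.03 ]
plane [0.63869905 0.17993218 0.08035114] [ 0.96919359 -0.19265309  0.15345546]
[[322 213]
 [301 249]
 [329 286]
 [353 249]]
[[ 0.612  0.1    0.149]
 [ 0.637 -0.    -0.135]
 [ 0.666  0.247 -0.006]
 [ 0.639  0.304  0.231]] [0.63851603 0.1626683  0.05983344]
```

View pics/crop1.png

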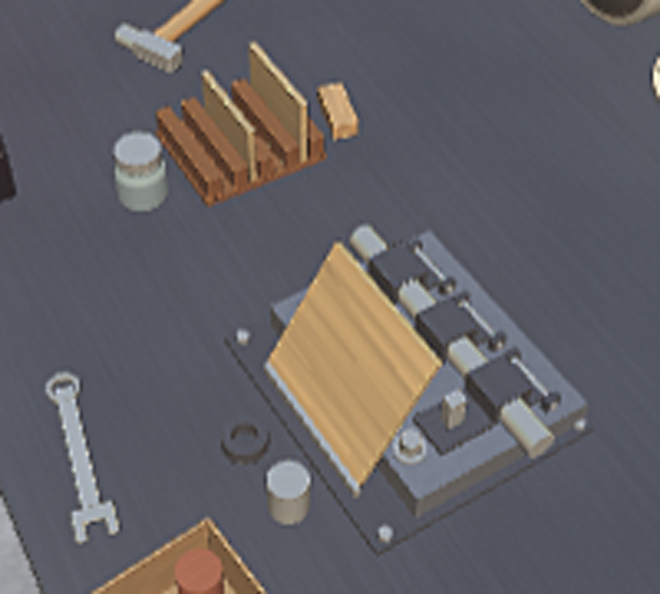

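The crop shows the guard corners cleanly. It also shows three flange corner bolts at crop (243,336), (385,533) and (581,425), and the rack with slots 2 and 4 free. Next I cast rays at known heights.

```bash
python3 - <<'E'
from h import *
import pickle
d=pickle.load(open("d0.pkl","rb"));c=d["scene"];T=pose(c);P=cloud(c,T)
f=lambda l:np.array(l,float)/3.3+[220-.35,140-.35]
F=onplane(c,T,f([(380,552),(592,430),(228,340)]),.006);print("flange FL,NL,FR",F.round(3))
print(np.linalg.norm(F[0]-F[1]),np.linalg.norm(F[0]-F[2]))
print("yaw",np.degrees(np.arctan2(*(F[0]-F[1])[[1,0]])),np.degrees(np.arctan2(*(F[0]-F[2])[[1,0]]))-90, "ctr",(F[1]+F[2])/2)
g=f([(339,243),(441,358),(270,357),(359,486)])
G=np.r_[onplane(c,T,g[:2],.140),onplane(c,T,g[2:],.012)];print("guard",G.round(3),G.mean(0),np.linalg.norm(G[0]-G[1]),np.linalg.norm(G[2]-G[3]),np.linalg.norm(G[0]-G[2]),np.linalg.norm(G[1]-G[3]))
hsv=cv2.cvtColor(c["color"],cv2.COLOR_BGR2HSV)
rk=f([(208,190),(322,146),(157,112)]);print("rack", onplane(c,T,rk,.038).round(3))
# robust cloud check of the guard
mk=np.zeros((400,640),np.uint8);cv2.fillConvexPoly(mk,g[[0,1,3,2]].astype(np.int32),1);Q=P[cv2.erode(mk,np.ones((7,7)))>0]
print(len(Q)); A=np.c_[Q[:,:2],np.ones(len(Q))]
Cc=np.median(Q,0);w=np.ones(len(Q),bool)
for _ in range(8):
    m0=Q[w].mean(0);n=np.linalg.svd(Q[w]-m0)[2][2];e=abs((Q-m0)@n);w=e<max(.004,np.percentile(e,50))
print("plane",m0,n*np.sign(n[2]),w.sum())
E
```

```text
flange FL,NL,FR [[0.688 0.319 0.006]
 [0.453 0.305 0.006]
 [0.705 0.053 0.006]]
0.23618438782031856 0.2665778443935807
yaw 3.3163089789317253 3.6343615994780976 ctr [0.57885255 0.1787121  0.006     ]
guard [[0.608 0.095 0.14 ]
 [0.595 0.248 0.14 ]
 [0.68  0.094 0.012]
 [0.674 0.257 0.012]] [0.63919842 0.17377295 0.076     ] 0.15362024273183697 0.16320539813042625 0.1470895293839871 0.1509998584369482
rack [[ 0.648 -0.114  0.038]
 [ 0.509 -0.116  0.038]
 [ 0.646 -0.251  0.038]]
1279
plane [0.63878615 0.17682561 0.07971066] [0.86348805 0.05141766 0.50174159] 1260
```

```bash
cat >>h.py <<'E'
def rot(yaw,tilt=0):
    """tool y = horizontal dir at yaw (deg), tilt: fingers lean away (deg) about tool x"""
    a=np.radians(yaw);y=np.array([np.cos(a),np.sin(a),0]);z=np.array([0,0,-1.]);x=np.cross(y,z)
    return R.from_rotvec(x*np.radians(tilt))*R.from_matrix(np.c_[x,y,z])
def delta(st,p,Rt,p0=None,R0=None):
    R0=R0 or R.from_rotvec(st["tcp_rot"]);p0=st["ee_pos"] if p0 is None else p0
    print("shift mm",(R0.inv().apply(np.array(p)-p0)*1000).round(1),"turn deg",np.degrees((R0.inv()*Rt).as_rotvec()).round(1))
E
python3 - <<'E'
from h import *
from rig import bot
st=bot.get_state();c=bot.camera("wrist");print(c["mount"].round(3),c["camera_matrix"],c["k1"])
print(rot(1,0).as_matrix().round(2),rot(0,30).as_matrix().round(2))
delta(st,[.54,-.18,.36],rot(1))
E
```

```text
[[ 0.001  0.962  0.273  0.069]
 [ 1.    -0.    -0.001  0.002]
 [-0.001  0.273 -0.962 -0.123]
 [ 0.     0.     0.     1.   ]] [[285.257603     0.         319.55355358]
 [  0.         285.257603   199.792412  ]
 [  0.           0.           1.        ]] 0.009133130513024366
[[-0.02  1.    0.  ]
 [ 1.    0.02  0.  ]
 [ 0.    0.   -1.  ]] [[ 0.    0.87 -0.5 ]
 [ 1.    0.    0.  ]
 [ 0.   -0.5  -0.87]]
shift mm [ 469.6 -253.  -110. ] turn deg [ -0.1  -0.1 -75. ]
```

```bash
python3 -m handwheel '[{"claw":-1,"x":0.47,"y":-0.253,"z":-0.11,"rz":-75},{"claw":-1,"x":0.47,"y":-0.253,"z":-0.11,"rz":-75},{"claw":-1,"x":0.47,"y":-0.253,"z":-0.11,"rz":-75},{"claw":-1,"x":0.47,"y":-0.253,"z":-0.11,"rz":-75},{"claw":-1,"x":0.47,"y":-0.253,"z":-0.11,"rz":-75},{"claw":-1,"x":0.47,"y":-0.253,"z":-0.11,"rz":-75},{"claw":-1,"x":0.47,"y":-0.253,"z":-0.11,"rz":-75},{"claw":-1,"x":0.47,"y":-0.253,"z":-0.11,"rz":-75},{"claw":-1,"x":0.47,"y":-0.253,"z":-0.11,"rz":-75},{"claw":-1,"x":0.47,"y":-0.253,"z":-0.11,"rz":-75},{"claw":-1,"x":0.47,"y":-0.253,"z":-0.11,"rz":-75},{"claw":-1,"x":0.47,"y":-0.253,"z":-0.11,"rz":-75}]'
python3 - <<'E'
from h import *
from rig import bot
import pickle
st=bot.get_state();c=bot.camera("wrist");pickle.dump((st,c),open("w1.pkl","wb"))
print(st["t"],st["joint_positions"].round(3),st["ee_pos"],abs(st["qvel"]).max())
cv2.imwrite("pics/w1.png",c["color"])
E
```

```text
0.15 [-1.502  0.159  1.598  0.     1.386 -0.21 ] [ 0.15819415 -0.55236161  0.24954515] 0.003910378608873556invalid input
```

View pics/w1.png

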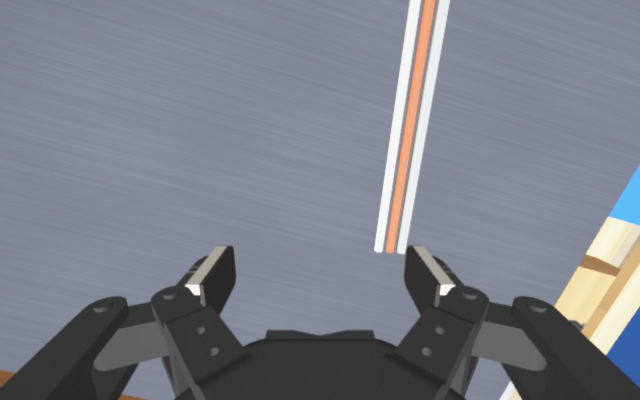

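The move was refused and the view is still the start pose, with the pads at (210,270) and (430,270). I'll resend with every key present.

```bash
python3 -m handwheel '[{"claw":-1,"x":0.45,"y":-0.245,"z":-0.11,"rx":0,"ry":0,"rz":-75},{"claw":-1,"x":0.45,"y":-0.245,"z":-0.11,"rx":0,"ry":0,"rz":-75},{"claw":-1,"x":0.45,"y":-0.245,"z":-0.11,"rx":0,"ry":0,"rz":-75},{"claw":-1,"x":0.45,"y":-0.245,"z":-0.11,"rx":0,"ry":0,"rz":-75},{"claw":-1,"x":0.45,"y":-0.245,"z":-0.11,"rx":0,"ry":0,"rz":-75},{"claw":-1,"x":0.45,"y":-0.245,"z":-0.11,"rx":0,"ry":0,"rz":-75},{"claw":-1,"x":0.45,"y":-0.245,"z":-0.11,"rx":0,"ry":0,"rz":-75},{"claw":-1,"x":0.45,"y":-0.245,"z":-0.11,"rx":0,"ry":0,"rz":-75},{"claw":-1,"x":0.45,"y":-0.245,"z":-0.11,"rx":0,"ry":0,"rz":-75},{"claw":-1,"x":0.45,"y":-0.245,"z":-0.11,"rx":0,"ry":0,"rz":-75},{"claw":-1,"x":0.45,"y":-0.245,"z":-0.11,"rx":0,"ry":0,"rz":-75}]' 60
```

```text
t: 1.58
ee_pos: [0.5228, -0.1939, 0.3598]
tcp_rot: [-2.203, -2.239, 0.001]
force: [0.5, 0.3, -0.6]
finger_gap: 0.996
grip_force: 0.0
```

```bash

python3 - <<'E'
from h import *
from rig import bot
import pickle
st=bot.get_state();c=bot.camera("wrist");pickle.dump((st,c),open("w1.pkl","wb"))
print(st["t"],st["joint_positions"].round(3),st["ee_pos"],abs(st["qvel"]).max())
cv2.imwrite("pics/w2.png",c["color"])
E
```

```text
1.575 [-5.720e-01  6.500e-02  1.485e+00 -1.000e-03  1.593e+00 -5.880e-01] [ 0.52280043 -0.19394678  0.35975465] 0.016979721106392114
```

View pics/w2.png

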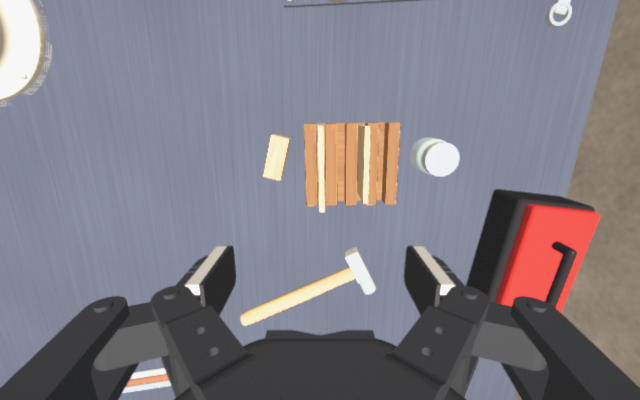

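The wrist view shows the rack at (304-400, 122-207), with boards in slots 1 and 3. The jar is at (440,157), and the free far slot is at column ~381.

```bash

python3 - <<'E'
from h import *
import pickle
st,c=pickle.load(open("w1.pkl","rb"));T=pose(c,st)
hsv=cv2.cvtColor(c["color"],cv2.COLOR_BGR2HSV)
for r in (140,165,190):
    print(r,[(u,hsv[r,u].tolist()) for u in range(298,404,1) if u>368 or 335<u<349])
P=cloud(c,T);print(P[165,300:404:4].round(3).tolist())
j=onplane(c,T,[[440,158]],.07);print("jar",j)
E
```

```text
140 [(336, [15, 126, 232]), (337, [14, 124, 226]), (338, [13, 122, 223]), (339, [14, 121, 224]), (340, [14, 122, 223]), (341, [13, 122, 224]), (342, [13, 122, 224]), (343, [14, 124, 222]), (344, [13, 128, 202]), (345, [12, 134, 143]), (346, [13, 136, 185]), (347, [13, 127, 219]), (348, [14, 123, 222]), (369, [25, 41, 245]), (370, [16, 101, 229]), (371, [14, 123, 222]), (372, [13, 123, 222]), (373, [14, 124, 223]), (374, [13, 124, 220]), (375, [13, 122, 219]), (376, [14, 122, 223]), (377, [14, 123, 224]), (378, [15, 130, 222]), (379, [14, 125, 224]), (380, [14, 122, 224]), (381, [13, 122, 224]), (382, [13, 122, 224]), (383, [13, 123, 220]), (384, [12, 127, 147]), (385, [12, 132, 118]), (386, [13, 136, 116]), (387, [12, 136, 126]), (388, [14, 137, 214]), (389, [13, 125, 222]), (390, [14, 122, 223]), (391, [14, 124, 222]), (392, [14, 124, 222]), (393, [14, 123, 222]), (394, [13, 123, 222]), (395, [13, 123, 220]), (396, [13, 125, 219]), (397, [14, 122, 222]), (398, [13, 121, 221]), (399, [11, 80, 173]), (400, [128, 19, 149]), (401, [113, 36, 157]), (402, [113, 37, 159]), (403, [113, 35, 
[... 2182 characters left out ...]
 [113, 35, 160]), (403, [113, 36, 161])]
[[0.49, -0.203, -0.001], [0.497, -0.202, 0.001], [0.505, -0.197, 0.037], [0.511, -0.197, 0.037], [0.517, -0.196, 0.037], [0.523, -0.188, 0.092], [0.53, -0.201, 0.008], [0.536, -0.196, 0.038], [0.542, -0.196, 0.039], [0.549, -0.196, 0.036], [0.557, -0.2, 0.007], [0.564, -0.2, 0.007], [0.567, -0.195, 0.039], [0.574, -0.195, 0.038], [0.58, -0.195, 0.038], [0.585, -0.193, 0.049], [0.586, -0.188, 0.083], [0.591, -0.188, 0.081], [0.605, -0.195, 0.037], [0.611, -0.195, 0.038], [0.624, -0.199, 0.008], [0.628, -0.197, 0.021], [0.63, -0.194, 0.038], [0.636, -0.194, 0.039], [0.643, -0.194, 0.038], [0.66, -0.2, -0.002]]
jar [[ 0.69645677 -0.178124    0.07      ]]
```

```bash

python3 - <<'E'
from h import *
import pickle
st,c=pickle.load(open("w1.pkl","rb"));T=pose(c,st)
o=lambda l:onplane(c,T,l,.038)[:,:2].round(4).tolist()
print("far slat near edge",o([(387.4,140),(386.4,165),(385.4,190)]))
print("far edge",o([(399,140),(397.7,165),(396.5,190)]))
print("near slat far edge",o([(377.5,140),(376.6,165),(375.7,190)]))
hsv=cv2.cvtColor(c["color"],cv2.COLOR_BGR2HSV);m=cv2.inRange(hsv,(8,90,80),(18,255,255))
for u in (312,331,352,393):
    v=np.where(m[100:230,u])[0]+100;print(u,v[0],v[-1],o([(u,v[0]-.5),(u,v[-1]+.5)]))
E
```

```text
far slat near edge [[0.626, -0.156], [0.6277, -0.1944], [0.6293, -0.2348]]
far edge [[0.6438, -0.1558], [0.6453, -0.1941], [0.6471, -0.2345]]
near slat far edge [[0.6109, -0.1563], [0.6123, -0.1947], [0.6138, -0.235]]
312 124 205 [[0.5105, -0.1336], [0.5117, -0.2628]]
331 124 205 [[0.5391, -0.1331], [0.5427, -0.2623]]
352 123 204 [[0.5707, -0.1311], [0.5769, -0.26]]
393 122 204 [[0.6322, -0.1287], [0.6437, -0.2588]]
```

Slot 4's centre is at about (0.620,-0.1945), with rack yaw 2.4°. The slat thickness and slot width match the given sizes. Next, the pre-grasp above the guard.

```bash

python3 - <<'E'
from h import *
from rig import bot
st=bot.get_state();Rt=rot(3.5,-30);z=-Rt.as_matrix()[:,2];print(Rt.as_matrix().round(2))
delta(st,np.array([.6355,.1765,.078])+z*.175,Rt)
E
```

```text
[[-0.06  0.86  0.5 ]
 [ 1.    0.05  0.03]
 [-0.    0.5  -0.87]]
shift mm [364.8  31.4 130.3] turn deg [-30.1   0.7  -2.5]
```

```bash
python3 -m handwheel '[{"claw":0,"x":0.365,"y":0.031,"z":0.13,"rx":-30.1,"ry":0.7,"rz":-2.5},{"claw":0,"x":0.365,"y":0.031,"z":0.13,"rx":-30.1,"ry":0.7,"rz":-2.5},{"claw":0,"x":0.365,"y":0.031,"z":0.13,"rx":-30.1,"ry":0.7,"rz":-2.5},{"claw":0,"x":0.365,"y":0.031,"z":0.13,"rx":-30.1,"ry":0.7,"rz":-2.5},{"claw":0,"x":0.365,"y":0.031,"z":0.13,"rx":-30.1,"ry":0.7,"rz":-2.5},{"claw":0,"x":0.365,"y":0.031,"z":0.13,"rx":-30.1,"ry":0.7,"rz":-2.5},{"claw":0,"x":0.365,"y":0.031,"z":0.13,"rx":-30.1,"ry":0.7,"rz":-2.5},{"claw":0,"x":0.365,"y":0.031,"z":0.13,"rx":-30.1,"ry":0.7,"rz":-2.5},{"claw":0,"x":0.365,"y":0.031,"z":0.13,"rx":-30.1,"ry":0.7,"rz":-2.5}]' 60
python3 - <<'E'
from h import *
from rig import bot
import pickle
st=bot.get_state();c=bot.camera("wrist");pickle.dump((st,c),open("w3.pkl","wb"))
print(st["t"],st["joint_positions"].round(3),st["ee_pos"],st["finger_gap"])
cv2.imwrite("pics/w3.png",c["color"])
E
```

```text
t: 2.75
ee_pos: [0.5485, 0.1706, 0.2307]
tcp_rot: [1.873, 1.988, 0.535]
force: [0.4, -0.3, -0.0]
finger_gap: 0.501
grip_force: 0.0
2.75 [ 0.102 -0.161  2.035 -0.031  0.743  0.059] [0.5485348  0.17062095 0.23070986] 0.5007849129774238
```

View pics/w3.png

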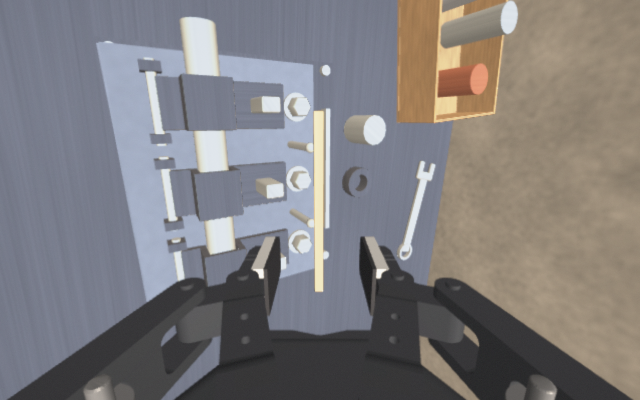

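The guard is seen edge-on at columns 315-324, rows 110-291, centred between the pads (280/362). The bolt heads are at (297,107), (299,180) and (300,243).

```bash

python3 - <<'E'
from h import *
import pickle
st,c=pickle.load(open("w3.pkl","rb"));T=pose(c,st)
hsv=cv2.cvtColor(c["color"],cv2.COLOR_BGR2HSV);m=cv2.inRange(hsv,(10,60,120),(28,255,255))
m[:,:308]=0;m[:,332:]=0
v,u=np.where(m);print(v.min(),v.max())
q=[]
for r in (v.min()+5,200,v.max()-5):
    uu=u[v==r];q+=[(uu.min()-.5,r),(uu.max()+.5,r)]
mid=[(np.mean(u[v<v.min()+4]),v.min()-.5),(np.mean(u[v>v.max()-4]),v.max()+.5)]
print(q,mid)
for z in (.095,.1,.105): print(z,(onplane(c,c["mount"],q+mid,z)*1000).round(1)[:,:2].tolist())
# bolts: bright circles
g=cv2.cvtColor(c["color"],cv2.COLOR_BGR2GRAY)
b=onplane(c,T,[(300,105),(302,178),(301.5,242)],.055);print("bolts",b.round(4),np.diff(b,axis=0))
print("posts etc lugs tops", onplane(c,T,[(270,104),(276,187)],.083).round(3))
P=cloud(c,T);print(P[120:290:20,319].round(3).tolist(),P[110:285:25,307].round(3).tolist())
E
```

```text
110 290
[(np.float64(322.5), np.int64(115)), (np.float64(323.5), np.int64(115)), (np.float64(313.5), 200), (np.float64(323.5), 200), (np.float64(314.5), np.int64(285)), (np.float64(315.5), np.int64(285))] [(np.float64(321.1111111111111), np.float64(109.5)), (np.float64(315.0), np.float64(290.5))]
0.095 [[70.3, 2.3], [70.3, 3.1], [5.5, -4.6], [5.5, 3.4], [-71.3, -4.1], [-71.3, -3.2], [74.2, 1.3], [-76.8, -3.7]]
0.1 [[70.4, 2.4], [70.4, 3.1], [4.1, -4.7], [4.1, 3.4], [-74.5, -4.2], [-74.5, -3.3], [74.3, 1.3], [-80.1, -3.8]]
0.105 [[70.5, 2.4], [70.5, 3.2], [2.6, -4.8], [2.7, 3.5], [-77.7, -4.3], [-77.7, -3.4], [74.5, 1.3], [-83.4, -3.9]]
bolts [[0.6221 0.2567 0.055 ]
 [0.6276 0.179  0.055 ]
 [0.6302 0.1014 0.055 ]] [[ 0.00558518 -0.07766994  0.        ]
 [ 0.00259408 -0.07761903  0.        ]]
posts etc lugs tops [[0.578 0.253 0.083]
 [0.585 0.177 0.083]]
[[0.598, 0.24, 0.137], [0.599, 0.225, 0.138], [0.6, 0.209, 0.138], [0.601, 0.193, 0.137], [0.602, 0.176, 0.138], [0.603, 0.158, 0.138], [0.604, 0.14, 0.139], [0.606, 0.12, 0.137], [0.607, 0.1, 0.137]] [[0.63, 0.252, 0.056], [0.641, 0.226, 0.037], [0.643, 0.197, 0.037], [0.634, 0.171, 0.056], [0.646, 0.134, 0.036], [0.646, 0.102, 0.039], [0.649, 0.066, 0.037]]
```

```bash
python3 -m handwheel '[{"claw":0,"x":-0.004,"y":-0.0005,"z":0.05,"rx":0,"ry":0,"rz":0},{"claw":0,"x":-0.004,"y":-0.0005,"z":0.09,"rx":0,"ry":0,"rz":0},{"claw":0,"x":-0.004,"y":-0.0005,"z":0.127,"rx":0,"ry":0,"rz":0},{"claw":0,"x":-0.004,"y":-0.0005,"z":0.127,"rx":0,"ry":0,"rz":0},{"claw":1,"x":-0.004,"y":-0.0005,"z":0.127,"rx":0,"ry":0,"rz":0},{"claw":1,"x":-0.004,"y":-0.0005,"z":0.127,"rx":0,"ry":0,"rz":0},{"claw":1,"x":-0.004,"y":-0.0005,"z":0.127,"rx":0,"ry":0,"rz":0},{"claw":1,"x":-0.004,"y":-0.0005,"z":0.127,"rx":0,"ry":0,"rz":0},{"claw":1,"x":-0.004,"y":-0.0005,"z":0.127,"rx":0,"ry":0,"rz":0}]' 60
```

```text
t: 3.92
ee_pos: [0.6119, 0.172, 0.1221]
tcp_rot: [1.87, 1.99, 0.537]
force: [-6.9, -3.4, 8.0]
finger_gap: 0.09
grip_force: 60.3
```

```bash
python3 -m handwheel '[{"claw":1,"x":0,"y":0.015,"z":-0.026,"rx":0,"ry":0,"rz":0},{"claw":1,"x":0,"y":0.04,"z":-0.0693,"rx":0,"ry":0,"rz":0},{"claw":1,"x":0,"y":0.07,"z":-0.121,"rx":0,"ry":0,"rz":0},{"claw":1,"x":0,"y":0.08,"z":-0.139,"rx":0,"ry":0,"rz":0},{"claw":1,"x":0,"y":0.08,"z":-0.139,"rx":0,"ry":0,"rz":0}]' 60
python3 - <<'E'
from h import *
from rig import bot
st=bot.get_state();delta(st,[.620,-.1945,.285],rot(2.4)); print(st["finger_gap"],st["grip_force"])
E
```

```text
t: 4.55
ee_pos: [0.6116, 0.1721, 0.2832]
tcp_rot: [1.869, 1.988, 0.54]
force: [-0.9, 0.1, -3.5]
finger_gap: 0.081
grip_force: 59.3
shift mm [-366.4  -11.3   -9. ] turn deg [30.3 -0.3  1.1]
0.08112601229408896 59.28990125656128
```

```bash
python3 -m handwheel '[{"claw":1,"x":-0.02,"y":0,"z":-0.0,"rx":6,"ry":0,"rz":0},{"claw":1,"x":-0.06,"y":-0.002,"z":-0.002,"rx":14,"ry":0,"rz":0.3},{"claw":1,"x":-0.11,"y":-0.004,"z":-0.003,"rx":23,"ry":0,"rz":0.5},{"claw":1,"x":-0.16,"y":-0.006,"z":-0.004,"rx":30.3,"ry":-0.3,"rz":0.8},{"claw":1,"x":-0.21,"y":-0.008,"z":-0.006,"rx":30.3,"ry":-0.3,"rz":1.1},{"claw":1,"x":-0.26,"y":-0.01,"z":-0.008,"rx":30.3,"ry":-0.3,"rz":1.1},{"claw":1,"x":-0.31,"y":-0.0113,"z":-0.009,"rx":30.3,"ry":-0.3,"rz":1.1},{"claw":1,"x":-0.345,"y":-0.0113,"z":-0.009,"rx":30.3,"ry":-0.3,"rz":1.1},{"claw":1,"x":-0.3664,"y":-0.0113,"z":-0.009,"rx":30.3,"ry":-0.3,"rz":1.1},{"claw":1,"x":-0.3664,"y":-0.0113,"z":-0.009,"rx":30.3,"ry":-0.3,"rz":1.1},{"claw":1,"x":-0.3664,"y":-0.0113,"z":-0.009,"rx":30.3,"ry":-0.3,"rz":1.1}]' 60
python3 - <<'E'
from h import *
from rig import bot
import pickle
st=bot.get_state();c=bot.camera("wrist");s=bot.camera("scene");e=bot.camera("side");pickle.dump((st,c,s,e),open("w4.pkl","wb"))
delta(st,[.620,-.1945,.138],rot(2.4)); print(st["finger_gap"],st["t"])
cv2.imwrite("pics/w4.png",c["color"])
E
```

```text
t: 5.92
ee_pos: [0.6194, -0.1933, 0.2818]
tcp_rot: [-2.17, -2.266, 0.003]
force: [-0.4, 0.3, -3.5]
finger_gap: 0.083
grip_force: 59.5
shift mm [ -1.5   1.2 143.8] turn deg [-0.2 -0.1  0.1]
0.08344930877546212 5.925
```

View pics/w4.png

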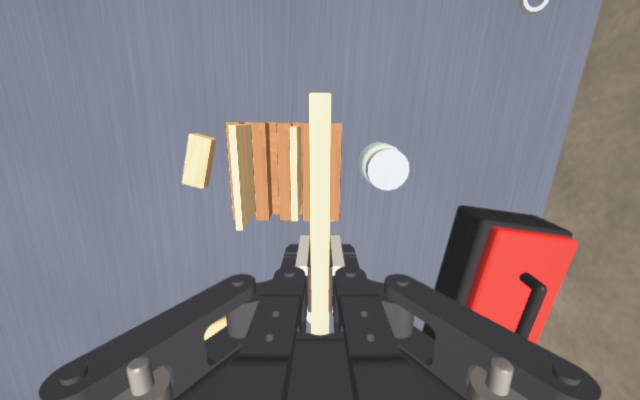

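The guard hangs upright at column 319, and the rack's far edge is at column ~341. I'll check the slot position from this nearer view.

```bash

python3 - <<'E'
from h import *
import pickle
st,c,s,e=pickle.load(open("w4.pkl","rb"));T=pose(c,st)
hsv=cv2.cvtColor(c["color"],cv2.COLOR_BGR2HSV);m=cv2.inRange(hsv,(8,90,80),(18,255,255))
for r in (135,165,190,210):
    u=np.where(m[r])[0];u=u[u<360];a=onplane(c,T,[(u.max()+.5,r),(u[u>225].min()-.5,r)],.038);print(r,u.max(),a.round(4)[:,:2].tolist())
v=np.where(m[100:240,337])[0]+100;print(onplane(c,T,[(337,v.min()-.5),(337,v.max()+.5)],.038).round(4))
print((onplane(c,c["mount"],[(310,95),(331,95),(309,200),(330,200)],-.02)*1000).round(1))
E
```

```text
135 341 [[0.6441, -0.1439], [0.4997, -0.1503]]
165 340 [[0.6453, -0.1817], [0.5005, -0.1882]]
190 339 [[0.6461, -0.215], [0.5017, -0.2215]]
210 338 [[0.6465, -0.2428], [0.5033, -0.2493]]
[[ 0.6376 -0.129   0.038 ]
 [ 0.6454 -0.2579  0.038 ]]
[[ 75.5  -3.  -20. ]
 [ 75.5   4.1 -20. ]
 [ 38.2  -3.7 -20. ]
 [ 38.2   4.2 -20. ]]
```

```bash
python3 -m handwheel '[{"claw":1,"x":-0.0015,"y":0.0012,"z":0.04,"rx":0,"ry":0,"rz":0},{"claw":1,"x":-0.0015,"y":0.0012,"z":0.075,"rx":0,"ry":0,"rz":0},{"claw":1,"x":-0.0015,"y":0.0012,"z":0.1,"rx":0,"ry":0,"rz":0},{"claw":1,"x":-0.0015,"y":0.0012,"z":0.115,"rx":0,"ry":0,"rz":0},{"claw":1,"x":-0.0015,"y":0.0012,"z":0.125,"rx":0,"ry":0,"rz":0},{"claw":1,"x":-0.0015,"y":0.0012,"z":0.125,"rx":0,"ry":0,"rz":0}]' 60
```

```text
t: 6.82
ee_pos: [0.6203, -0.1959, 0.1574]
tcp_rot: [-2.172, -2.266, 0.004]
force: [0.4, 0.3, -2.3]
finger_gap: 0.087
grip_force: 59.4
```

The force is still only the guard's weight, and the lower edge is about 10 mm inside the slot. Lowering on.

```bash
python3 -m handwheel '[{"claw":1,"x":0,"y":0,"z":0.008,"rx":0,"ry":0,"rz":0},{"claw":1,"x":0,"y":0,"z":0.014,"rx":0,"ry":0,"rz":0},{"claw":1,"x":0,"y":0,"z":0.018,"rx":0,"ry":0,"rz":0},{"claw":1,"x":0,"y":0,"z":0.018,"rx":0,"ry":0,"rz":0}]' 60
```

```text
t: 7.32
ee_pos: [0.6205, -0.1963, 0.1399]
tcp_rot: [-2.173, -2.266, 0.003]
force: [0.3, -0.6, -1.4]
finger_gap: 0.083
grip_force: 59.6
```

```bash
python3 -m handwheel '[{"claw":1,"x":0,"y":0,"z":0.002,"rx":0,"ry":0,"rz":0},{"claw":1,"x":0,"y":0,"z":0.002,"rx":0,"ry":0,"rz":0},{"claw":0.6,"x":0,"y":0,"z":0.002,"rx":0,"ry":0,"rz":0},{"claw":0.2,"x":0,"y":0,"z":0.002,"rx":0,"ry":0,"rz":0},{"claw":0,"x":0,"y":0,"z":0.002,"rx":0,"ry":0,"rz":0},{"claw":0,"x":0,"y":0,"z":0.002,"rx":0,"ry":0,"rz":0},{"claw":0,"x":0,"y":0,"z":-0.04,"rx":0,"ry":0,"rz":0},{"claw":0,"x":0,"y":0,"z":-0.09,"rx":0,"ry":0,"rz":0},{"claw":0,"x":0,"y":0,"z":-0.1,"rx":0,"ry":0,"rz":0},{"claw":0,"x":0,"y":0,"z":-0.1,"rx":0,"ry":0,"rz":0}]' 60
python3 - <<'E'
from h import *
from rig import bot
import pickle
st=bot.get_state();c=bot.camera("scene");w=bot.camera("wrist");pickle.dump((st,w,c),open("w5.pkl","wb"))
cv2.imwrite("pics/s5.png",np.hstack([cv2.resize(c["color"][120:320,230:410],None,fx=2.2,fy=2.2,interpolation=cv2.INTER_CUBIC),cv2.resize(w["color"][50:300,150:430],(400,440))]))
# bolts seen from the scene camera next; candidate tap pose
yaw=3.5;B=np.array([[.6221,.2567],[.6276,.179],[.6302,.1014]])
delta(st,[.622,.2567,.12],rot(3.5))
E
```

```text
t: 8.57
ee_pos: [0.6208, -0.1962, 0.24]
tcp_rot: [-2.173, -2.267, 0.003]
force: [-0.3, 0.9, -0.2]
finger_gap: 0.499
grip_force: 0.0
shift mm [452.5  20.5 119.8] turn deg [-0.1  0.  -1.1]
```

View pics/s5.png

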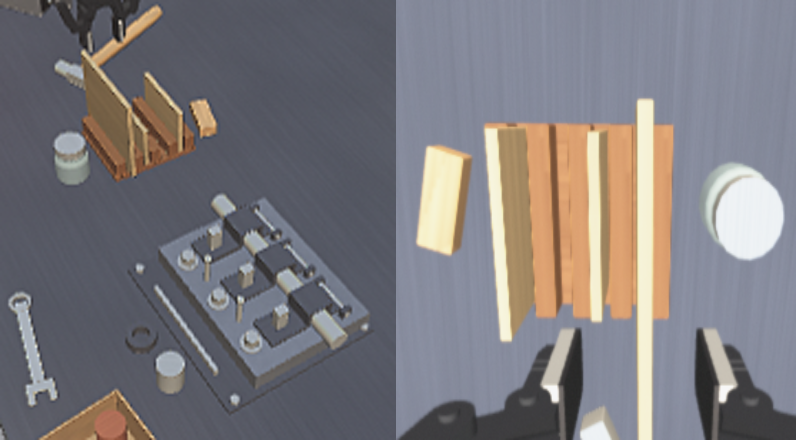

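The guard stands in the far slot: crop column 645 on the right, clearly in slot 4 on the left. Board_b leans against it on neither side. Next I look at the bolts from above.

```bash
python3 -m handwheel '[{"claw":1,"x":0.297,"y":-0.0085,"z":-0.06,"rx":0,"ry":0,"rz":-1.1},{"claw":1,"x":0.297,"y":-0.0085,"z":-0.06,"rx":0,"ry":0,"rz":-1.1},{"claw":1,"x":0.297,"y":-0.0085,"z":-0.06,"rx":0,"ry":0,"rz":-1.1},{"claw":1,"x":0.297,"y":-0.0085,"z":-0.06,"rx":0,"ry":0,"rz":-1.1},{"claw":1,"x":0.297,"y":-0.0085,"z":-0.06,"rx":0,"ry":0,"rz":-1.1},{"claw":1,"x":0.297,"y":-0.0085,"z":-0.06,"rx":0,"ry":0,"rz":-1.1},{"claw":1,"x":0.297,"y":-0.0085,"z":-0.06,"rx":0,"ry":0,"rz":-1.1},{"claw":1,"x":0.297,"y":-0.0085,"z":-0.06,"rx":0,"ry":0,"rz":-1.1}]' 60
python3 - <<'E'
from h import *
from rig import bot
import pickle
st=bot.get_state();w=bot.camera("wrist");pickle.dump((st,w),open("w6.pkl","wb"));print(st["ee_pos"],st["tcp_rot"],st["finger_gap"])
T=pose(w,st);P=cloud(w,T)
m=((P[...,2]>.052)&(P[...,2]<.060)&(P[...,0]<.70)&(P[...,0]>.60)).astype(np.uint8)
n,l,s,ce=cv2.connectedComponentsWithStats(m)
for i in range(1,n):
    if s[i,4]>25: print(ce[i].round(1),s[i],onplane(w,T,ce[i],.055).round(4),P[l==i].mean(0).round(4))
m=((P[...,2]>.079)&(P[...,2]<.087)&(P[...,0]<.64)&(P[...,0]>.53)).astype(np.uint8)
n,l,s,ce=cv2.connectedComponentsWithStats(m)
for i in range(1,n):
    if s[i,4]>25: print("lug",ce[i].round(1),s[i],onplane(w,T,ce[i],.083).round(4))
cv2.imwrite("pics/w6.png",w["color"])
E
```

```text
t: 9.68
ee_pos: [0.5996, 0.0989, 0.2982]
tcp_rot: [-2.152, -2.283, 0.006]
force: [-0.6, 0.2, -0.3]
finger_gap: 0.001
grip_force: 0.0
[0.59956128 0.09887154 0.29823487] [-2.15160744 -2.28346327  0.00613592] 0.0010640772341451905
[350.2  40.4] [341  32  19  18 258] [0.6244 0.2546 0.055 ] [0.6245 0.2547 0.0546]
[348.4 112.6] [340 105  18  16 213] [0.6294 0.1756 0.055 ] [0.6294 0.1756 0.0547]
[346.8 176.1] [339 169  17  15 182] [0.6343 0.0966 0.055 ] [0.6343 0.0965 0.0545]
lug [310.9  34. ] [303  27  17  15 249] [0.5803 0.2515 0.083 ]
lug [311.4 112. ] [304 106  16  13 201] [0.5849 0.173  0.083 ]
lug [343.5 146.7] [340 144   9   8  27] [0.6245 0.1365 0.083 ]
lug [311.9 180.5] [305 175  15  12 174] [0.5897 0.0939 0.083 ]
```

View pics/w6.png

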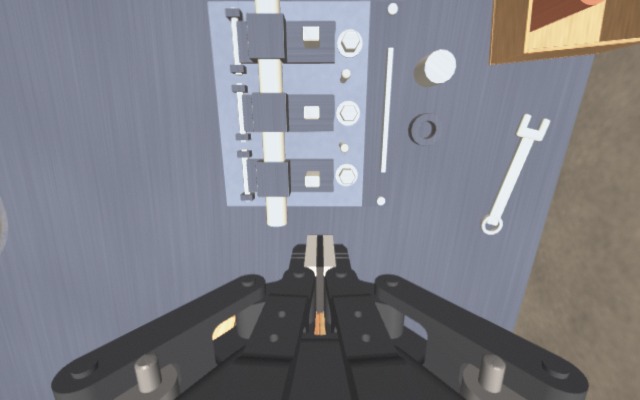

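The bolts are at (350,40), (348,113) and (347,176), and the caps' lugs at about column 311. Spacing is 79 mm and block yaw 3.6°. Hover over the left bolt.

```bash

python3 - <<'E'
from h import *
from rig import bot
st=bot.get_state();delta(st,[.6244,.2546,.120],rot(3.6));delta(st,[.6244,.2546,.084],rot(3.6))
E
```

```text
shift mm [153.9  34.9 178.4] turn deg [-0.3 -0.  -0.2]
shift mm [153.9  35.1 214.4] turn deg [-0.3 -0.  -0.2]
```

```bash
python3 -m handwheel '[{"claw":1,"x":0.06,"y":0.015,"z":0,"rx":0,"ry":0,"rz":0},{"claw":1,"x":0.12,"y":0.03,"z":0.0,"rx":0,"ry":0,"rz":0},{"claw":1,"x":0.154,"y":0.035,"z":0.05,"rx":-0.3,"ry":0,"rz":-0.2},{"claw":1,"x":0.154,"y":0.035,"z":0.11,"rx":-0.3,"ry":0,"rz":-0.2},{"claw":1,"x":0.154,"y":0.035,"z":0.17,"rx":-0.3,"ry":0,"rz":-0.2},{"claw":1,"x":0.154,"y":0.035,"z":0.205,"rx":-0.3,"ry":0,"rz":-0.2},{"claw":1,"x":0.154,"y":0.035,"z":0.214,"rx":-0.3,"ry":0,"rz":-0.2},{"claw":1,"x":0.154,"y":0.035,"z":0.214,"rx":-0.3,"ry":0,"rz":-0.2}]' 60
```

```text
t: 10.72
ee_pos: [0.6252, 0.2556, 0.0862]
tcp_rot: [2.149, 2.29, 0.003]
force: [-0.2, 0.2, 1.0]
finger_gap: -0.003
grip_force: 0.0
```

```bash
python3 -m handwheel '[{"claw":1,"x":0,"y":0,"z":0.008,"rx":0,"ry":0,"rz":0},{"claw":1,"x":0,"y":0,"z":0.012,"rx":0,"ry":0,"rz":0},{"claw":1,"x":0,"y":0,"z":0.014,"rx":0,"ry":0,"rz":0},{"claw":1,"x":0,"y":0,"z":0.014,"rx":0,"ry":0,"rz":0}]' 60
```

```text
t: 11.22
ee_pos: [0.6251, 0.2562, 0.0722]
tcp_rot: [2.147, 2.291, 0.004]
force: [0.4, -0.8, 2.2]
finger_gap: 0.003
grip_force: 0.9
```

```bash
python3 -m handwheel '[{"claw":1,"x":0,"y":0,"z":0.002,"rx":0,"ry":0,"rz":0},{"claw":1,"x":0,"y":0,"z":0.002,"rx":0,"ry":0,"rz":0}]' 60;  python3 -m handwheel '[{"claw":1,"x":0,"y":0,"z":0.001,"rx":0,"ry":0,"rz":0},{"claw":1,"x":0,"y":0,"z":0.002,"rx":0,"ry":0,"rz":0}]' 60
```

```text
t: 11.48
ee_pos: [0.6251, 0.2562, 0.07]
tcp_rot: [2.147, 2.291, 0.004]
force: [1.6, -0.0, 1.8]
finger_gap: -0.003
grip_force: 1.3
t: 11.72
ee_pos: [0.625, 0.2562, 0.0679]
tcp_rot: [2.147, 2.291, 0.004]
force: [1.0, -0.5, 3.4]
finger_gap: 0.001
grip_force: 1.7
```

```bash
python3 -m handwheel '[{"claw":1,"x":0,"y":0,"z":0.001,"rx":0,"ry":0,"rz":0},{"claw":1,"x":0,"y":0,"z":0.001,"rx":0,"ry":0,"rz":0}]' 60;  python3 -m handwheel '[{"claw":1,"x":0,"y":0,"z":0.001,"rx":0,"ry":0,"rz":0},{"claw":1,"x":0,"y":0,"z":0.001,"rx":0,"ry":0,"rz":0}]' 60;python3 -m handwheel '[{"claw":1,"x":0,"y":0,"z":0.001,"rx":0,"ry":0,"rz":0},{"claw":1,"x":0,"y":0,"z":0.001,"rx":0,"ry":0,"rz":0}]' 60
```

```text
t: 11.98
ee_pos: [0.625, 0.2562, 0.067]
tcp_rot: [2.147, 2.291, 0.004]
force: [2.1, 0.7, 5.7]
finger_gap: -0.003
grip_force: 2.4
t: 12.22
ee_pos: [0.6251, 0.2563, 0.067]
tcp_rot: [2.147, 2.291, 0.004]
force: [-1.8, -0.1, 8.6]
finger_gap: 0.0
grip_force: 4.8
t: 12.48
ee_pos: [0.6252, 0.2563, 0.0669]
tcp_rot: [2.147, 2.291, 0.004]
force: [-3.8, -1.2, 15.4]
finger_gap: 0.002
grip_force: 7.2
```

The left bolt gives softly over about 7 mm and then stops: it is the loose one. I still tap the other two in order. Lift, cross above the posts, then the middle bolt.

```bash
python3 -m handwheel '[{"claw":1,"x":0,"y":0,"z":-0.03,"rx":0,"ry":0,"rz":0},{"claw":1,"x":0,"y":0,"z":-0.065,"rx":0,"ry":0,"rz":0},{"claw":1,"x":-0.05,"y":-0.001,"z":-0.065,"rx":0,"ry":0,"rz":0},{"claw":1,"x":-0.0805,"y":-0.001,"z":-0.06,"rx":0,"ry":0,"rz":0},{"claw":1,"x":-0.0805,"y":-0.001,"z":-0.03,"rx":0,"ry":0,"rz":0},{"claw":1,"x":-0.0805,"y":-0.001,"z":-0.018,"rx":0,"ry":0,"rz":0},{"claw":1,"x":-0.0805,"y":-0.001,"z":-0.014,"rx":0,"ry":0,"rz":0},{"claw":1,"x":-0.0805,"y":-0.001,"z":-0.014,"rx":0,"ry":0,"rz":0}]' 60;  python3 -m handwheel '[{"claw":1,"x":0,"y":0,"z":0.001,"rx":0,"ry":0,"rz":0},{"claw":1,"x":0,"y":0,"z":0.002,"rx":0,"ry":0,"rz":0}]' 60
```

```text
t: 13.48
ee_pos: [0.6288, 0.1763, 0.0787]
tcp_rot: [2.147, 2.292, 0.003]
force: [0.6, 0.4, -0.1]
finger_gap: -0.001
grip_force: 0.0
t: 13.72
ee_pos: [0.6292, 0.176, 0.0773]
tcp_rot: [2.147, 2.291, 0.004]
force: [0.5, -0.6, -0.4]
finger_gap: -0.001
grip_force: 0.0
```

```bash
python3 -m handwheel '[{"claw":1,"x":0,"y":0,"z":0.001,"rx":0,"ry":0,"rz":0},{"claw":1,"x":0,"y":0,"z":0.002,"rx":0,"ry":0,"rz":0}]' 60; for i in 1; do python3 -m handwheel '[{"claw":1,"x":0,"y":0,"z":0.001,"rx":0,"ry":0,"rz":0},{"claw":1,"x":0,"y":0,"z":0.001,"rx":0,"ry":0,"rz":0}]' 60; done;  python3 -m handwheel '[{"claw":1,"x":0,"y":0,"z":0.001,"rx":0,"ry":0,"rz":0},{"claw":1,"x":0,"y":0,"z":0.001,"rx":0,"ry":0,"rz":0}]' 60
```

```text
t: 13.98
ee_pos: [0.6288, 0.1758, 0.0746]
tcp_rot: [2.148, 2.291, 0.003]
force: [0.3, -0.2, 0.5]
finger_gap: 0.005
grip_force: 0.0
t: 14.22
ee_pos: [0.6288, 0.1758, 0.0737]
tcp_rot: [2.148, 2.292, 0.003]
force: [-1.9, 0.0, 2.0]
finger_gap: -0.004
grip_force: 0.7
t: 14.48
ee_pos: [0.6289, 0.1758, 0.0735]
tcp_rot: [2.147, 2.292, 0.002]
force: [-3.2, -1.0, 6.4]
finger_gap: 0.001
grip_force: 3.2
```

The middle bolt is solid at TCP z 0.0735. Now the right one.

```bash
python3 -m handwheel '[{"claw":1,"x":0,"y":0,"z":-0.03,"rx":0,"ry":0,"rz":0},{"claw":1,"x":0,"y":0,"z":-0.06,"rx":0,"ry":0,"rz":0},{"claw":1,"x":-0.05,"y":0,"z":-0.06,"rx":0,"ry":0,"rz":0},{"claw":1,"x":-0.0795,"y":0,"z":-0.055,"rx":0,"ry":0,"rz":0},{"claw":1,"x":-0.0795,"y":0,"z":-0.025,"rx":0,"ry":0,"rz":0},{"claw":1,"x":-0.0795,"y":0,"z":-0.01,"rx":0,"ry":0,"rz":0},{"claw":1,"x":-0.0795,"y":0,"z":-0.005,"rx":0,"ry":0,"rz":0},{"claw":1,"x":-0.0795,"y":0,"z":-0.003,"rx":0,"ry":0,"rz":0},{"claw":1,"x":-0.0795,"y":0,"z":-0.002,"rx":0,"ry":0,"rz":0}]' 60;  python3 -m handwheel '[{"claw":1,"x":0,"y":0,"z":0.001,"rx":0,"ry":0,"rz":0},{"claw":1,"x":0,"y":0,"z":0.001,"rx":0,"ry":0,"rz":0}]' 60;  python3 -m handwheel '[{"claw":1,"x":0,"y":0,"z":0.001,"rx":0,"ry":0,"rz":0},{"claw":1,"x":0,"y":0,"z":0.001,"rx":0,"ry":0,"rz":0}]' 60
```

```text
t: 15.6
ee_pos: [0.6346, 0.0968, 0.0754]
tcp_rot: [2.146, 2.291, 0.004]
force: [0.4, 0.4, 0.9]
finger_gap: -0.001
grip_force: 0.0
t: 15.85
ee_pos: [0.6344, 0.0966, 0.0741]
tcp_rot: [2.147, 2.291, 0.004]
force: [0.1, 0.1, 1.0]
finger_gap: -0.006
grip_force: 0.3
t: 16.1
ee_pos: [0.6344, 0.0966, 0.0735]
tcp_rot: [2.147, 2.291, 0.004]
force: [-0.3, 1.1, 4.5]
finger_gap: 0.001
grip_force: 2.5
```

Right is solid as well. Now I lift, turn a quarter and go above the left lug.

```bash
python3 -m handwheel '[{"claw":1,"x":0,"y":0,"z":0.001,"rx":0,"ry":0,"rz":0},{"claw":1,"x":0,"y":0,"z":0.001,"rx":0,"ry":0,"rz":0}]' 60; python3 -m handwheel '[{"claw":1,"x":0,"y":0,"z":-0.03,"rx":0,"ry":0,"rz":0},{"claw":1,"x":0,"y":0,"z":-0.08,"rx":0,"ry":0,"rz":0},{"claw":0,"x":0,"y":0,"z":-0.11,"rx":0,"ry":0,"rz":0},{"claw":0,"x":0,"y":0,"z":-0.11,"rx":0,"ry":0,"rz":0}]' 60
python3 - <<'E'
from h import *
from rig import bot
st=bot.get_state();print(st["joint_positions"].round(2))
delta(st,[.5803,.2515,.18],rot(93.6))
E
```

```text
t: 16.35
ee_pos: [0.6345, 0.0966, 0.0735]
tcp_rot: [2.147, 2.291, 0.004]
force: [-4.4, 0.5, 9.7]
finger_gap: -0.006
grip_force: 5.3
t: 16.85
ee_pos: [0.6357, 0.0962, 0.1849]
tcp_rot: [2.144, 2.288, 0.009]
force: [-0.1, -0.3, -1.0]
finger_gap: 0.418
grip_force: 0.0
[-0.04  0.38  1.47  0.    1.29 -0.1 ]
shift mm [158.5 -45.2   4.5] turn deg [  0.4   0.4 -89.9]
```

```bash
python3 -m handwheel '[{"claw":0,"x":0.158,"y":-0.045,"z":-0.01,"rx":0.4,"ry":0.4,"rz":-90},{"claw":0,"x":0.158,"y":-0.045,"z":-0.01,"rx":0.4,"ry":0.4,"rz":-90},{"claw":0,"x":0.158,"y":-0.045,"z":-0.01,"rx":0.4,"ry":0.4,"rz":-90},{"claw":0,"x":0.158,"y":-0.045,"z":-0.01,"rx":0.4,"ry":0.4,"rz":-90},{"claw":0,"x":0.158,"y":-0.045,"z":-0.01,"rx":0.4,"ry":0.4,"rz":-90},{"claw":0,"x":0.158,"y":-0.045,"z":-0.01,"rx":0.4,"ry":0.4,"rz":-90},{"claw":0,"x":0.158,"y":-0.045,"z":-0.01,"rx":0.4,"ry":0.4,"rz":-90},{"claw":0,"x":0.158,"y":-0.045,"z":-0.01,"rx":0.4,"ry":0.4,"rz":-90},{"claw":0,"x":0.158,"y":-0.045,"z":-0.01,"rx":0.4,"ry":0.4,"rz":-90},{"claw":0,"x":0.158,"y":-0.045,"z":0.0,"rx":0.4,"ry":0.4,"rz":-90},{"claw":0,"x":0.158,"y":-0.045,"z":0.005,"rx":0.4,"ry":0.4,"rz":-90},{"claw":0,"x":0.158,"y":-0.045,"z":0.005,"rx":0.4,"ry":0.4,"rz":-90}]' 60
python3 - <<'E'
from h import *
from rig import bot
import pickle
st=bot.get_state();w=bot.camera("wrist");pickle.dump((st,w),open("w7.pkl","wb"));print(st["ee_pos"],st["joint_positions"].round(2))
T=pose(w,st);P=cloud(w,T)
m=((P[...,2]>.077)&(P[...,2]<.089)&(P[...,0]<.62)&(P[...,0]>.53)&(P[...,1]>.05)&(P[...,1]<.29)).astype(np.uint8)
n,l,s,ce=cv2.connectedComponentsWithStats(m)
for i in range(1,n):
    if s[i,4]>25: print("lug",ce[i].round(1),s[i],onplane(w,T,ce[i],.083).round(4))
delta(st,[.5803,.2515,.072],rot(93.6))
cv2.imwrite("pics/w7.png",w["color"])
E
```

```text
t: 18.35
ee_pos: [0.5778, 0.2509, 0.1749]
tcp_rot: [0.1, -3.13, 0.0]
force: [0.0, -0.8, 0.1]
finger_gap: 0.502
grip_force: 0.0
[0.57781351 0.25094476 0.17494937] [ 0.22  0.37  1.5   0.    1.28 -1.42]
lug [124.5 210.4] [113 199  24  23 459] [0.5879 0.0954 0.083 ]
lug [224.6 210.9] [215 200  20  23 419] [0.5832 0.1742 0.083 ]
lug [323.5 211.1] [315 200  18  23 401] [0.5783 0.2525 0.083 ]
shift mm [ -3.5   0.4 102.9] turn deg [-0.  -0.5  0.1]
```

View pics/w7.png

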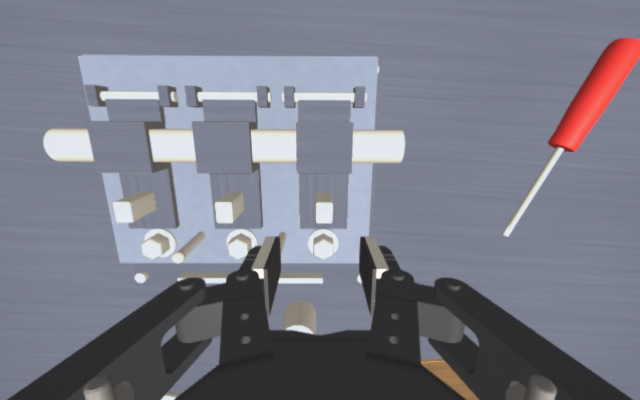

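The left lug is at (323,211), near (0.579,0.252), and centred between the pads at 280 and 362. Descend and pinch it.

```bash
python3 -m handwheel '[{"claw":0,"x":-0.0015,"y":0.001,"z":0.05,"rx":0,"ry":0,"rz":0},{"claw":0,"x":-0.0015,"y":0.001,"z":0.085,"rx":0,"ry":0,"rz":0},{"claw":0,"x":-0.0015,"y":0.001,"z":0.102,"rx":0,"ry":0,"rz":0},{"claw":0,"x":-0.0015,"y":0.001,"z":0.102,"rx":0,"ry":0,"rz":0},{"claw":1,"x":-0.0015,"y":0.001,"z":0.102,"rx":0,"ry":0,"rz":0},{"claw":1,"x":-0.0015,"y":0.001,"z":0.102,"rx":0,"ry":0,"rz":0},{"claw":1,"x":-0.0015,"y":0.001,"z":0.102,"rx":0,"ry":0,"rz":0},{"claw":1,"x":-0.0015,"y":0.001,"z":0.102,"rx":0,"ry":0,"rz":0},{"claw":1,"x":-0.0015,"y":0.001,"z":0.102,"rx":0,"ry":0,"rz":0}]' 50
python3 - <<'E'
from h import *
from rig import bot
st=bot.get_state();R0=R.from_rotvec(st["tcp_rot"]);p=st["ee_pos"]
a=np.radians(3.6);xb=np.array([np.cos(a),np.sin(a),0]);yb=np.array([-np.sin(a),np.cos(a),0])
h=p-xb*.090;h[2]=.044
print(p)
for t in (4,8,12,16,20,24,28,32,36,40,44):
    Q=R.from_rotvec(-yb*np.radians(t));print(t,end=" ");delta(st,h+Q.apply(p-h),Q*R0)
E
```

```text
t: 19.52
ee_pos: [0.5807, 0.2544, 0.077]
tcp_rot: [0.102, -3.137, -0.006]
force: [0.2, 6.2, 1.1]
finger_gap: 0.149
grip_force: 52.0
[0.58074136 0.25435111 0.07697662]
4 shift mm [ 2.5  0.  -6.2] turn deg [ 0. -4. -0.]
8 shift mm [  5.5   0.1 -12.2] turn deg [ 0. -8. -0.]
12 shift mm [  8.9   0.1 -18. ] turn deg [  0. -12.  -0.]
16 shift mm [ 12.6   0.1 -23.5] turn deg [  0.  -16.   -0.1]
20 shift mm [ 16.8   0.1 -28.8] turn deg [  0.  -20.   -0.1]
24 shift mm [ 21.3   0.2 -33.7] turn deg [  0.  -24.   -0.1]
28 shift mm [ 26.1   0.2 -38.3] turn deg [  0.1 -28.   -0.1]
32 shift mm [ 31.3   0.2 -42.6] turn deg [  0.1 -32.   -0.1]
36 shift mm [ 36.7   0.3 -46.5] turn deg [  0.1 -36.   -0.1]
40 shift mm [ 42.4   0.3 -50. ] turn deg [  0.1 -40.   -0.2]
44 shift mm [ 48.3   0.3 -53.1] turn deg [  0.1 -44.   -0.2]
```

```bash
python3 -m handwheel '[{"claw":1,"x":0.0025,"y":0,"z":-0.0062,"rx":0,"ry":-4,"rz":0},{"claw":1,"x":0.0055,"y":0,"z":-0.0122,"rx":0,"ry":-8,"rz":0},{"claw":1,"x":0.0089,"y":0,"z":-0.018,"rx":0,"ry":-12,"rz":0},{"claw":1,"x":0.0126,"y":0,"z":-0.0235,"rx":0,"ry":-16,"rz":0},{"claw":1,"x":0.0126,"y":0,"z":-0.0235,"rx":0,"ry":-16,"rz":0}]' 60
```

```text
t: 20.15
ee_pos: [0.568, 0.2535, 0.1012]
tcp_rot: [-0.093, 2.861, 0.019]
force: [1.3, 8.8, -1.2]
finger_gap: 0.148
grip_force: 59.6
```

Forces are small and the grip is firm, so I continue from 16° to about 42°.

```bash
python3 - <<'E'
from h import *
a=-16;S=np.array
# increments of the same arc, seen in the tool frame turned by 16 deg about its y
Q=R.from_euler('y',-16,degrees=True);p0=S([12.6,0,-23.5])
for t,p in ((20,(16.8,0,-28.8)),(24,(21.3,0,-33.7)),(28,(26.1,0,-38.3)),(32,(31.3,0,-42.6)),(36,(36.7,0,-46.5)),(40,(42.4,0,-50)),(42,(45.3,0,-51.6))): print(t-16,Q.inv().apply(S(p)-p0).round(1))
E
```

```text
4 [ 2.6  0.  -6.3]
8 [  5.6   0.  -12.2]
12 [  8.9   0.  -17.9]
16 [ 12.7   0.  -23.5]
20 [ 16.8   0.  -28.8]
24 [ 21.3   0.  -33.7]
26 [ 23.7   0.  -36. ]
```

```bash
python3 -m handwheel '[{"claw":1,"x":0.0026,"y":0,"z":-0.0063,"rx":0,"ry":-4,"rz":0},{"claw":1,"x":0.0056,"y":0,"z":-0.0122,"rx":0,"ry":-8,"rz":0},{"claw":1,"x":0.0089,"y":0,"z":-0.018,"rx":0,"ry":-12,"rz":0},{"claw":1,"x":0.0127,"y":0,"z":-0.0235,"rx":0,"ry":-16,"rz":0},{"claw":1,"x":0.0168,"y":0,"z":-0.0288,"rx":0,"ry":-20,"rz":0},{"claw":1,"x":0.0213,"y":0,"z":-0.0337,"rx":0,"ry":-24,"rz":0},{"claw":1,"x":0.0237,"y":0,"z":-0.036,"rx":0,"ry":-26,"rz":0},{"claw":1,"x":0.0237,"y":0,"z":-0.036,"rx":0,"ry":-26,"rz":0},{"claw":1,"x":0.0237,"y":0,"z":-0.036,"rx":0,"ry":-26,"rz":0},{"claw":1,"x":0.0237,"y":0,"z":-0.036,"rx":0,"ry":-26,"rz":0}]' 60
python3 - <<'E'
from h import *
from rig import bot
st=bot.get_state();c=bot.camera("scene");w=bot.camera("wrist")
cv2.imwrite("pics/s8.png",np.hstack([cv2.resize(c["color"][130:310,240:400],(391,440),interpolation=cv2.INTER_CUBIC),cv2.resize(w["color"][:,100:460],(396,440))]))
E
```

```text
t: 21.4
ee_pos: [0.5358, 0.2515, 0.1294]
tcp_rot: [-0.079, 2.409, 0.036]
force: [-2.6, 9.0, 0.4]
finger_gap: 0.148
grip_force: 60.4
```

View pics/s8.png

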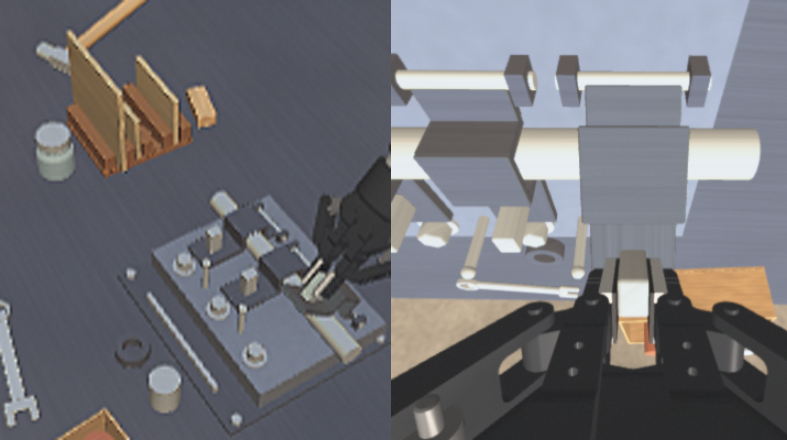

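The left view shows the left cap raised at about (320,290) in the gripper, the other two caps shut, and the guard in the rack. The right view shows the lug pinched at (632,285). The geometry gives about 42° open.

```bash
python3 -c "
from rig import bot
print(bot.job_done())"
```

```text
the job is handed in; nothing more can be done
None
```

The job is handed in: the guard stands in the rack's far slot, the bolts were tapped left to right, the left one was loose, and its cap is held open at about 42° with the other two shut.

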